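# Pack the shoe-care caddy by colour

### The job

Put the shoe-care things away in the blue caddy, keeping the colours apart: the black brush and the black cream jar in the black tub, the brown brush and the brown cream jar in the brown tub, each brush lying bristles down in its tub's long bay and each jar standing in the short bay. The jars are glass: keep them upright and set them down, do not drop them. Leave the hair brush, the green-lidded pomade, the comb and the cologne where they are.

Things in the scene. Friction and masses are not known exactly. Their poses are not given: they have to be found in the camera images.
- brush_black_center (a point): Black shoe brush: black-lacquered back, black bristles. About 0.12 kg. 120 mm long (its x axis), 46 mm wide (y) with rounded ends, 48 mm high: the lower 28 mm are bristles, the upper 20 mm the solid wooden back, which is what to grip, across the 46 mm. It lies bristles down on the ledge. The point is its centre, 24 mm above its underside; z points up through the back.
- brush_brown_center (a point): Brown shoe brush: dark-brown back, brown bristles. About 0.12 kg. 120 mm long (its x axis), 46 mm wide (y) with rounded ends, 48 mm high: the lower 28 mm are bristles, the upper 20 mm the solid wooden back, which is what to grip, across the 46 mm. It lies bristles down on the ledge. The point is its centre, 24 mm above its underside; z points up through the back.
- jar_black_center (a point): Black shoe cream: black lid, black contents. About 0.13 kg. Glass jar with a screw lid, 52 mm across the lid, 50 mm across the body, 48 mm high with the lid's 15 mm, standing upright on the ledge. The point is its centre, 24 mm above its underside; z points up.
- jar_brown_center (a point): Brown shoe cream: brown lid, brown contents. About 0.13 kg. Glass jar with a screw lid, 52 mm across the lid, 50 mm across the body, 48 mm high with the lid's 15 mm, standing upright on the ledge. The point is its centre, 24 mm above its underside; z points up.
- tub_black: Black tub fixed in the blue caddy, either side of the other tub; 254 x 86 x 24 mm, walls and floor 3 mm, rim 28 mm above the ledge, caddy wall lower. Origin: centre of its underside, 4 mm above the ledge; x along its length, z up. Long bay (brush) 145 x 80 mm inside, centred at x = -51.5 mm, y = 0; short bay (jar) 100 x 80 mm inside, centred at x = +74 mm, y = 0; bay floors at z = 3 mm.
- tub_brown: Brown tub fixed in the blue caddy, either side of the other tub; 254 x 86 x 24 mm, walls and floor 3 mm, rim 28 mm above the ledge, caddy wall lower. Origin: centre of its underside, 4 mm above the ledge; x along its length, z up. Long bay (brush) 145 x 80 mm inside, centred at x = -51.5 mm, y = 0; short bay (jar) 100 x 80 mm inside, centred at x = +74 mm, y = 0; bay floors at z = 3 mm.
- hair_brush_center (a point): Hair brush, not shoe care: pale wooden back, white bristles; stays. 120 mm long (its x axis), 46 mm wide (y) with rounded ends, 48 mm high: the lower 28 mm are bristles, the upper 20 mm the solid wooden back. It lies bristles down on the ledge. The point is its centre, 24 mm above its underside; z points up through the back.
- pomade_center (a point): Hair pomade, not shoe care: green lid, pale contents; stays. Glass jar with a screw lid, 52 mm across the lid, 50 mm across the body, 48 mm high with the lid's 15 mm, standing upright on the ledge. The point is its centre, 24 mm above its underside; z points up.
- cologne_center (a point): Glass cologne bottle with a black twist cap, 34 x 52 mm, 106 mm high, upright; stays. The point is its centre, 53 mm up.
- comb_center (a point): Pink plastic hair comb lying flat, 180 mm long (its y axis), 34 mm wide (x), 5 mm thick; stays. The point is its centre.
Things that resemble listed ones, but are neither listed nor needed, are in the scene too. Leave any red or yellow look-alike of the part that bears jar_black_center alone.

How it is judged:
At the end, for the whole second after the job is handed in: Each shoe brush lies flat, bristles down, on the floor of the long bay and each cream jar stands on the floor of the short bay of the tub of its colour (within 7 degrees of upright), released and at rest; hair brush, pomade, comb and cologne are within 20 mm of their starts (x of brush_black_center in the frame of tub_black between -0.0665 and -0.0365 m and y of brush_black_center in the frame of tub_black between -0.019 and 0.019 m and z of brush_black_center in the frame of tub_black between 0.021 and 0.033 m and angle between each of brush_black_center, jar_black_center, brush_brown_center, jar_brown_center's own z axis and vertical below 0.12 rad and linear speed of each of brush_black, jar_black, brush_brown, jar_brown below 0.02 m/s and angular speed of each of brush_black, jar_black, brush_brown, jar_brown below 0.2 rad/s and x of jar_black_center in the frame of tub_black between 0.048 and 0.1 m and y of jar_black_center in the frame of tub_black between -0.018 and 0.018 m and z of jar_black_center in the frame of tub_black between 0.021 and 0.033 m and x of brush_brown_center in the frame of tub_brown between -0.0665 and -0.0365 m and y of brush_brown_center in the frame of tub_brown between -0.019 and 0.019 m and z of brush_brown_center in the frame of tub_brown between 0.021 and 0.033 m and x of jar_brown_center in the frame of tub_brown between 0.048 and 0.1 m and y of jar_brown_center in the frame of tub_brown between -0.018 and 0.018 m and z of jar_brown_center in the frame of tub_brown between 0.021 and 0.033 m and distance of each of hair_brush_center, pomade_center, cologne_center, comb_center from where it was at the start of the episode below 0.02 m); the robot touches nothing.
It fails at once if a hair thing or the cologne is shifted by more than 20 mm (distance of any of hair_brush_center, pomade_center, cologne_center, comb_center from where it was at the start of the episode above 0.02 m).
It fails at once if a glass cream jar is tipped by more than 35 degrees (angle between any of jar_black_center, jar_brown_center's own z axis and vertical above 0.61 rad).
It fails at once if a glass cream jar is dropped from more than about 2 cm ((contact force between the fingers and jar_black below 0.05 N and linear speed of jar_black above 0.6 m/s) or (contact force between the fingers and jar_brown below 0.05 N and linear speed of jar_brown above 0.6 m/s)).
It also fails if it takes over 112 s, if anything falls off the work surface, if the arm or the gripper's body presses on something with over 40 N, if the wrist force passes 120 N, or if a joint passes its speed limit or range.

### The arm

A 6-joint arm with a two-finger parallel gripper is mounted at the origin on the work surface. World frame = base frame: x ahead of the robot, y to its left, z up, the work surface at z = 0. Lengths are in m, angles in rad, forces in N, time in s.
With the tool pointing down it reaches from about 0.375 to 0.9 m from the base axis. Payload 3.1 kg.
Tool frame: the origin (TCP) lies between the finger pads; the fingertips stand 22 mm ahead of it and the grasp point (between the pads) lies 3 mm ahead of it; z points along the fingers, y is the direction in which the jaws open and shut (so a half turn about z gives the same grasp; the last joint's range is limited). The gripper opens to 85 mm and grips with 20 to 120 N. Pads are 22 mm wide; open, the fingers measure 114 mm over their backs; the gripper's body (76 mm by 85 mm) begins 54 mm behind the grasp point. The pads swing forward as they close: fully open they stand 13 mm farther back than shut.
Start: joints at [1.048, 0.527, 1.433, -0, 1.181, -0.178], TCP at [0.211, 0.588, 0.221] pointing down, gripper open.
Joint ranges: [-3.08, 3.08], [-0.75, 2.2], [0.22, 2.44], [-1.43, 4.57], [0, 2.65], [-2.85, 2.85]. Speed limits (rad/s): [2.79, 2.79, 3.14, 3.14, 3.14, 3.14].

### API

Orientations are given as a unit quaternion [x, y, z, w].
In Python, from station import status, snapshot, manip gives the robot as it stands.
- The arm moves only by the tool move_arm, never from a script. Its argument "plan" is a list that holds one entry, the list of rows, each a list of 7 numbers: the turn, a rotation vector about the tool's x, y, z scaled (see below), then the shift along the tool's x, y, z scaled (see below), then the closure, from 0 (fully open) to 1 (shut). A call has exactly 8 rows; each row is the pose to reach, as a shift and turn from the pose commanded when the call began, along the tool's axes at that moment; what a row does not reach only later rows make up. The controller multiplies each number of a shift by 100 mm and each number of a turn by pi/4 rad. A row lasts 1/8 s, in which the tool goes at most 62.5 mm and 10.7 degrees, less where a joint would pass 70% of its speed; a pose out of reach is approached as far as the arm can. A call with a number of a shift or a turn outside -1 to 1 is refused whole. A call with a gripper value outside its range is refused whole. The fingers move at their own pace and stop on an object; "force" is the grip in N (left out, the last holds). Time passes only in rows, so rows that repeat a pose let the fingers close, or fill a call up. It gives the time, the measured TCP pose, the force and the opening at its end, in the units of the state.
- status.sense(): the state, without advancing time (a new reading comes with each control period).
- snapshot(name): name is "scene" or "side" or "wrist"; returns a dict with "img" (420x560x3 uint8, red, green, blue), "depth" (420x560 float32, m along the optical axis (not along the pixel's ray), 0 where there is no reading), "mtx" (3x3 intrinsics, pixels), "T" (4x4, takes a point from camera to world coordinates). Camera axes: x right, y up, looking along -z (the intrinsics and any distortion apply to the point x, -y, -z); pixel columns grow to the right and rows downward; lengths in m; the calibration is good to about 2 mm. A picture is of the moment at which its call begins.
- manip.sign_off(): hands the job in, once; it reports no verdict.
The state is a dict: "t": time; "q": joint angles; "qd": joint speeds; "tau": joint torques, N m; "tcp_pos": TCP position; "tool_rot": TCP orientation; "force": force on the tool from outside, world axes, zero at the start; "ft_torque": the same for the moment, N m; "finger_gap": opening from 0.0 (shut) to 1.0 (fully open).
Only numpy, scipy, OpenCV 4.12 (cv2) and the standard library are available. Lean on these libraries where they do the work, as an engineer would, in place of code of your own. Each camera call takes 0.05 s, during which the arm holds its last target. There are 200 camera calls.

## Working session

There is one attempt and no reset: what is moved stays moved. The work goes in short steps, Python scripts to look and compute and a tool call to move; the robot and the scene stay as the last step left them, time stands still between calls to the robot, and variables do not carry over. Pictures are saved under pics/ and viewed, on a budget of 14 in all, crops included, one or two more only if the job needs it, and the job is handed in when it is done.

Besides the shell and the picture viewer there is one more tool, called after "Request:" as name([rows], argument=value, ...), one row to a line, values as JSON. move_arm: Moves the arm, as the interface text tells. Its arguments: {"type":"object","properties":{"plan":{"type":"array"},"force":{"type":"number"}},"required":["plan"]}

```bash
ls; mkdir -p pics
cat > h.py <<'E'
import numpy as np, cv2
from station import status, snapshot, manip
def world(s):
    K,T,d=s["mtx"],s["T"],s["depth"]
    v,u=np.mgrid[:d.shape[0],:d.shape[1]]
    P=np.stack([(u-K[0,2])/K[0,0]*d,-(v-K[1,2])/K[1,1]*d,-d],-1)
    W=P@T[:3,:3].T+T[:3,3]; W[d<=0]=np.nan
    return W
def save(n,img): cv2.imwrite(f"pics/{n}.png",img[...,::-1])
E
python3 - <<'E'
from h import *
for n in("scene","side"):
    s=snapshot(n); save(n+"0",s["img"]); np.savez(n+"0.npz",**s); W=world(s)
    print(n,s["T"].round(3).tolist(),s["mtx"].round(1).tolist(),np.nanpercentile(W.reshape(-1,3),[1,25,50,75,99],axis=0).round(3).tolist())
print(status.sense())
E
```

```text
pics
scene [[-0.318, -0.812, 0.49, 1.227], [0.948, -0.274, 0.161, 0.22], [0.004, 0.515, 0.857, 1.263], [0.0, 0.0, 0.0, 1.0]] [[471.5, 0.0, 284.8], [0.0, 471.5, 209.3], [0.0, 0.0, 1.0]] [[-1.54, -1.641, -0.76], [0.106, -0.536, -0.147], [0.516, -0.035, -0.001], [0.835, 0.391, 0.003], [1.21, 0.8, 0.517]]
side [[0.946, 0.19, -0.262, 0.179], [-0.323, 0.612, -0.722, -0.988], [0.023, 0.768, 0.64, 0.952], [0.0, 0.0, 0.0, 1.0]] [[537.5, 0.0, 280.8], [0.0, 537.5, 207.7], [0.0, 0.0, 1.0]] [[-0.202, -0.597, -0.757], [0.196, -0.251, -0.255], [0.558, 0.12, -0.001], [0.962, 0.935, 0.002], [2.244, 2.46, 0.341]]
{'t': 0.1, 'q': array([ 1.04749524e+00,  5.28400197e-01,  1.43378847e+00, -3.80818679e-05,
        1.18135073e+00, -1.78497148e-01]), 'qd': array([-0.00094666, -0.0026782 , -0.00229654, -0.00126966,  0.00089561,
       -0.00036531]), 'tau': array([ 7.14121506e-04, -4.43309999e+01, -1.78587359e+01, -1.38453256e-04,
        3.82727696e-03, -4.77023754e-07]), 'tcp_pos': array([0.21090389, 0.58764041, 0.22001033]), 'tool_rot': array([ 1.71541983e-01,  9.85176330e-01, -9.20111751e-04, -3.18054148e-04]), 'force': array([-0.19792411, -0.66399766, -0.52200415]), 'ft_torque': array([ 0.02699026,  0.01565847, -0.00342659]), 'finger_gap': 1.0017407983372097}
```

View pics/scene0.png

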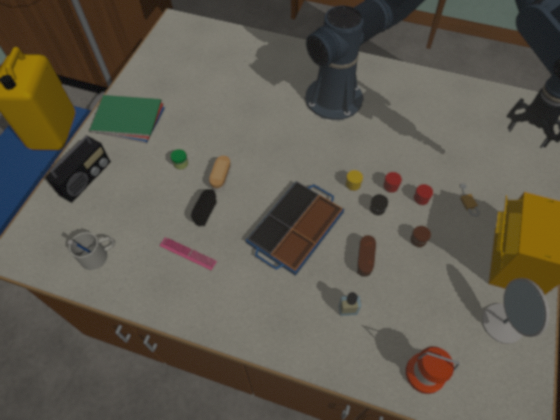

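View pics/side0.png

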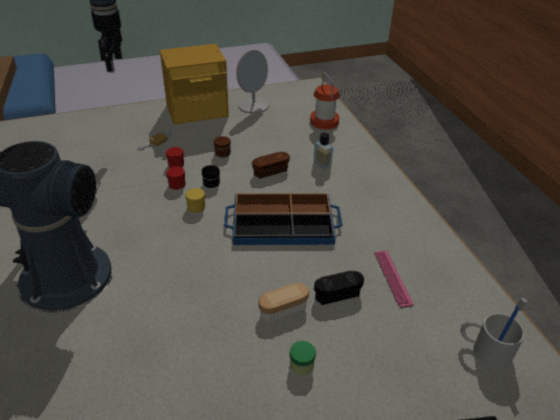

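Scene view: the black brush is at (204,207), the brown brush at (367,255), the black jar at (379,205), the brown jar at (421,236), and the caddy at (295,228). The black tub is on its left side. The side view confirms this, and the tubs' divider is at (291,215), so the short bay is on the side far from the robot.

Run:
```python
from h import *
from scipy import ndimage as N
seeds={"scene":dict(bb=(204,207),nb=(367,255),jb=(379,205),jn=(421,236),hair=(219,171),pom=(180,158),yel=(355,180),r1=(392,182),r2=(424,194),col=(349,303),caddy=(295,228)),
"side":dict(bb=(339,287),nb=(271,164),jb=(211,176),jn=(222,147),hair=(284,299),pom=(302,356),yel=(196,201),r1=(177,178),r2=(175,156),col=(324,153),caddy=(284,218))}
for n in seeds:
    s=np.load(n+"0.npz"); W=world(s)
    L,_=N.label((W[...,2]>0.012)&(W[...,2]<0.15))
    for k,(u,v) in seeds[n].items():
        l=L[v,u]
        if l==0:
            print(n,k,"no label",W[v,u]);continue
        P=W[L==l]; zt=np.percentile(P[:,2],95)
        top=P[P[:,2]>zt-0.007 if k[0]!='c' else P[:,2]>.02]
        xy=top[:,:2].astype(np.float32)
        r=cv2.minAreaRect(xy)
        w,V=np.linalg.eigh(np.cov(xy.T)); a=np.degrees(np.arctan2(V[1,1],V[0,1]))
        print(n,k,len(P),"zt",zt.round(4),"rect c",np.round(r[0],4),np.round(r[1],3),"mean",xy.mean(0).round(4),"ang %.1f"%a, "rectang %.1f"%r[2])
```

```text
scene bb 587 zt 0.0513 rect c [ 0.5956 -0.2494] [0.048 0.117] mean [ 0.5968 -0.2488] ang 178.4 rectang 89.8
scene nb 625 zt 0.0519 rect c [0.5962 0.2587] [0.12  0.046] mean [0.5986 0.2588] ang -170.8 rectang 9.0
scene jb 290 zt 0.0518 rect c [0.414  0.2544] [0.05 0.05] mean [0.4142 0.2544] ang -147.4 rectang 1.5
scene jn 316 zt 0.0522 rect c [0.4831 0.3958] [0.05 0.05] mean [0.4835 0.3952] ang 102.5 rectang 78.4
scene hair 508 zt 0.0516 rect c [ 0.4617 -0.2515] [0.116 0.046] mean [ 0.4645 -0.251 ] ang -173.7 rectang 5.8
scene pom 260 zt 0.0503 rect c [ 0.4507 -0.4007] [0.051 0.051] mean [ 0.4504 -0.4009] ang 51.6 rectang 82.1
scene yel 271 zt 0.0516 rect c [0.3498 0.1599] [0.052 0.051] mean [0.3508 0.16  ] ang -168.7 rectang 74.9
scene r1 279 zt 0.0519 rect c [0.3178 0.2769] [0.051 0.051] mean [0.3187 0.2772] ang -162.6 rectang 33.4
scene r2 286 zt 0.0525 rect c [0.3337 0.3784] [0.05  0.051] mean [0.3343 0.3781] ang -169.9 rectang 70.8
scene col 418 zt 0.1076 rect c [0.7611 0.2501] [0.034 0.052] mean [0.7675 0.2497] ang 104.0 rectang 22.9
scene caddy no label [0.56075616 0.0340745  0
[... 457 characters left out ...]
 [ 0.4576 -0.2531] [0.119 0.05 ] mean [ 0.456  -0.2545] ang -173.6 rectang 5.0
side pom 676 zt 0.0503 rect c [ 0.446  -0.4027] [0.053 0.05 ] mean [ 0.445 -0.404] ang 61.1 rectang 31.6
side yel 360 zt 0.0503 rect c [0.3454 0.1576] [0.05  0.054] mean [0.345  0.1564] ang 81.0 rectang 3.4
side r1 613 zt 0.0504 rect c [0.3228 0.3258] [0.157 0.05 ] mean [0.3211 0.3209] ang 80.9 rectang 80.6
side r2 613 zt 0.0504 rect c [0.3228 0.3258] [0.157 0.05 ] mean [0.3211 0.3209] ang 80.9 rectang 80.6
side col 482 zt 0.1049 rect c [0.7526 0.2463] [0.037 0.056] mean [0.752  0.2391] ang 131.8 rectang 31.4
side caddy 2282 zt 0.0303 rect c [0.554  0.0309] [0.187 0.308] mean [0.553  0.0237] ang 163.0 rectang 73.1
```

```bash
cat >> h.py <<'E'
from scipy.spatial.transform import Rotation as R
def delta(x,y,z,jaw,cur=None):
    "scaled numbers from the sensed pose to TCP (x,y,z), tool down, jaw axis at angle jaw deg"
    st=status.sense(); p=st["tcp_pos"]; r=R.from_quat(st["tool_rot"])
    a=np.radians(jaw); c=[]
    for k in(0,np.pi):
        yv=np.array([np.cos(a+k),np.sin(a+k),0]); zv=np.array([0,0,-1.]); xv=np.cross(yv,zv)
        c.append((r.inv()*R.from_matrix(np.c_[xv,yv,zv])).as_rotvec())
    t=min(c,key=np.linalg.norm)
    print("t%.2f"%st["t"],"tcp",p.round(4),"gap %.3f"%st["finger_gap"],"F",st["force"].round(1),"turn",(t/(np.pi/4)).round(3),"shift",(r.inv().apply(np.array([x,y,z])-p)/.1).round(3))
E
python3 - <<'E'
from h import *
for n in("scene","side"):
    s=np.load(n+"0.npz"); W=world(s)
    d=np.hypot(W[...,0]-.555,W[...,1]-.031)<.17
    m=d&(W[...,2]>.018)&(W[...,2]<.05)
    xy=W[m][:,:2].astype(np.float32); r=cv2.minAreaRect(xy); print(n,m.sum(),r,"zrim",np.percentile(W[m][:,2],[50,90,97]).round(4))
    for th in(-16,-17,-18):
        a=np.radians(th); e=np.array([np.cos(a),np.sin(a)]); f=np.array([-e[1],e[0]])
        q=xy-[.555,.031]; u,v=q@e,q@f; k=abs(u)<.11
        print(th,"v edges",np.percentile(v[k],[1,99]).round(4),"u at handles",u.min().round(4),u.max().round(4),
         "v rim lines",np.histogram(v[k],np.arange(-.1,.105,.01))[0], "u hist",np.histogram(u[abs(v)<.08],np.arange(-.16,.165,.01))[0])
    # brown / dark regions inside the rim
    h=cv2.cvtColor(s["img"],cv2.COLOR_RGB2HSV); hh=h[...,0].astype(int)
    i=d&(W[...,2]>-.01)&(W[...,2]<.017)
    for nm,c in(("brown",(hh<14)&(h[...,1]>100)&(h[...,2]<190)),("black",(h[...,2]<60)&(h[...,1]<110))):
        P=W[i&c]; rr=cv2.minAreaRect(P[:,:2].astype(np.float32)) if len(P) else None; print(nm,len(P),np.median(P,axis=0).round(4),rr)
delta(.481,.3945,.12,28)
E
```

```text
scene 1271 ((0.5579555630683899, 0.032905012369155884), (0.18357613682746887, 0.3100517988204956), 72.99900817871094) zrim [0.0248 0.0302 0.0321]
-16 v edges [-0.0882  0.0949] u at handles -0.1531 0.1573 v rim lines [  1 136  35   7   8   6   7   6   9  41 186   8   9   5   8   7  10   6
 117  94] u hist [ 10  45  10 117  27  15  11  14  11  12  13  13  11   9  10  13  11  11
 118   9   9  13  10  13  13  11   8  11 122  81  13  56]
-17 v edges [-0.0883  0.0937] u at handles -0.1528 0.1573 v rim lines [  0 154  17   7   8   5   8   6   9  35 191   8  10   5   8   7   8   8
 127  86] u hist [ 13  41  13 120  17  11   9  11   9   8  11  10   9   8  10  13  11  11
 119   9   9  13  10  14  14  12   9  12 125  78  15  55]
-18 v edges [-0.0881  0.0943] u at handles -0.1524 0.1574 v rim lines [  1 142  28   7   8   5   7   7   8  38 189   7  10   6   8   7   8   8
 121  93] u hist [ 12  42  12 118  21  11   9   9   9   8   9  10   9   9   9  13  11  12
 119  11  12  14  13  15  16  13  10  15 128  76  14  55]
brown 1768 [0.5644 0.0716 0.0073] ((0.5639447569847107, 0.0734080821275711), (0.0
[... 924 characters left out ...]
 20]
-18 v edges [-0.0935  0.0902] u at handles -0.1558 0.1533 v rim lines [ 71 338   8   2   3   4   6   5   3 243 179   4   8   2   2   3   1  16
 259  17] u hist [ 41  29  40  92  21  22  17  23  21  20  19  17  20  21  20  15  23  30
  66  16  23  21  18  15  19  20  23  19 104  22  43  22]
brown 1325 [0.5692 0.0905 0.0076] ((0.5649983286857605, 0.06506732106208801), (0.11281374841928482, 0.24825206398963928), 73.07479095458984)
black 1358 [ 0.5423 -0.0006  0.0072] ((0.5408113598823547, -0.013995274901390076), (0.10177814215421677, 0.3003593683242798), 72.87635803222656)
t0.10 tcp [0.2109 0.5876 0.22  ] gap 1.002 F [-0.2 -0.7 -0.5] turn [-0.002  0.001  0.939] shift [-3.195 -0.903  1.001]
```

The caddy centre is about (0.556, 0.032), yaw −17°, with the short bay away from the robot. Heights fit the text: tops at 50 mm, rim at about 30 mm, floor at about 7 mm. I'm starting with the brown jar.

Request:
move_arm([
  [[0,0,0,-0.12,-0.04,0,0],[0,0,0,-0.25,-0.08,0,0],[0,0,0,-0.4,-0.12,0,0],[0,0,0,-0.55,-0.16,0,0],[0,0,0,-0.7,-0.2,0,0],[0,0,0,-0.85,-0.25,0,0],[0,0,0,-1,-0.3,0,0],[0,0,0,-1,-0.3,0,0]],
])

```text
t: 1.1
tcp_pos: [0.2963, 0.5254, 0.2209]
tool_rot: [0.172, 0.985, -0.0, 0.0]
force: [-0.4, -0.3, -0.3]
finger_gap: 0.999
```

Request:
move_arm([
  [[0,0,0,-0.15,-0.04,0,0],[0,0,0,-0.3,-0.08,0,0],[0,0,0,-0.45,-0.12,0,0],[0,0,0,-0.6,-0.16,0,0],[0,0,0,-0.7,-0.2,0,0],[0,0,0,-0.85,-0.25,0,0],[0,0,0,-1,-0.3,0,0],[0,0,0,-1,-0.3,0,0]],
])

```text
t: 2.1
tcp_pos: [0.3803, 0.4634, 0.2209]
tool_rot: [0.172, 0.985, 0.0, 0.0]
force: [0.8, 0.7, 0.4]
finger_gap: 1.0
```

Request:
move_arm([
  [[0,0,0.14,-0.15,-0.04,0,0],[0,0,0.28,-0.3,-0.08,0,0],[0,0,0.42,-0.45,-0.12,0,0],[0,0,0.56,-0.6,-0.16,0.1,0],[0,0,0.7,-0.7,-0.2,0.2,0],[0,0,0.84,-0.85,-0.25,0.3,0],[0,0,0.94,-1,-0.3,0.4,0],[0,0,0.94,-1,-0.3,0.4,0]],
])

```text
t: 3.1
tcp_pos: [0.4631, 0.4016, 0.1801]
tool_rot: [0.516, 0.857, -0.001, -0.001]
force: [1.2, 0.2, -0.1]
finger_gap: 1.002
```

Run:
```python
from h import *
from scipy import ndimage as N
s=snapshot("wrist"); save("w1",s["img"]); W=world(s)
L,_=N.label((W[...,2]>0.03)&(W[...,2]<0.07))
for l in range(1,L.max()+1):
    P=W[L==l]
    if len(P)<300: continue
    P=P[P[:,2]>np.percentile(P[:,2],95)-.006]
    r=cv2.minAreaRect(P[:,:2].astype(np.float32)); print(len(P),np.round(r[0],4),np.round(r[1],3),"z",np.median(P[:,2]).round(4),"rgb",np.median(s["img"][L==l],axis=0))
delta(.481,.3945,.042,28)
```

```text
186 [0.544  0.6103] [0.021 0.004] z 0.0656 rgb [76. 58.  0.]
3017 [0.3291 0.3789] [0.051 0.052] z 0.0483 rgb [142.   9.   5.]
2512 [0.4783 0.3966] [0.051 0.052] z 0.048 rgb [83. 37.  6.]
2409 [0.3132 0.2778] [0.052 0.052] z 0.0483 rgb [140.   9.   4.]
367 [0.4091 0.2644] [0.052 0.031] z 0.0477 rgb [12. 13. 12.]
973 [0.3395 0.1697] [0.049 0.031] z 0.0481 rgb [106.  89.   0.]
3743 [0.5921 0.2594] [0.118 0.048] z 0.0477 rgb [80. 35.  4.]
t3.15 tcp [0.4628 0.4021 0.1807] gap 1.001 F [-0.3  0.8 -0.6] turn [-0.001 -0.001 -0.   ] shift [-0.153  0.126  1.386]
```

Request:
move_arm([
  [[0,0,0,-0.07,0.06,0.1,0],[0,0,0,-0.14,0.12,0.25,0],[0,0,0,-0.14,0.12,0.4,0],[0,0,0,-0.14,0.12,0.55,0],[0,0,0,-0.14,0.12,0.65,0],[0,0,0,-0.14,0.12,0.75,0],[0,0,0,-0.14,0.12,0.75,0],[0,0,0,-0.14,0.12,0.75,0]],
])

```text
t: 4.15
tcp_pos: [0.4806, 0.3956, 0.1062]
tool_rot: [0.515, 0.857, 0.0, 0.0]
force: [0.2, 1.4, 0.2]
finger_gap: 1.0
```

Request:
move_arm([
  [[0,0,0,0,0,0.15,0],[0,0,0,0,0,0.3,0],[0,0,0,0,0,0.42,0],[0,0,0,0,0,0.53,0],[0,0,0,0,0,0.63,0],[0,0,0,0,0,0.63,0],[0,0,0,0,0,0.63,0.2],[0,0,0,0,0,0.63,0.3]],
], force=30)

```text
t: 5.15
tcp_pos: [0.4807, 0.3956, 0.0435]
tool_rot: [0.515, 0.857, 0.001, 0.0]
force: [-0.3, -0.6, 0.1]
finger_gap: 0.701
```

Request:
move_arm([
  [[0,0,0,0,0,0,0.5],[0,0,0,0,0,0,0.8],[0,0,0,0,0,0,0.8],[0,0,0,0,0,0,0.8],[0,0,0,0,0,0,0.8],[0,0,0,0,0,-0.05,0.8],[0,0,0,0,0,-0.1,0.8],[0,0,0,0,0,-0.1,0.8]],
], force=30)

```text
t: 6.15
tcp_pos: [0.4808, 0.3957, 0.0537]
tool_rot: [0.515, 0.857, 0.001, 0.0]
force: [0.4, -0.2, 0.5]
finger_gap: 0.199
```

Run:
```python
from h import *
s=snapshot("wrist"); save("w2",s["img"])
delta(.64,.053,.15,28)
```

```text
t6.20 tcp [0.4806 0.3955 0.0534] gap 0.195 F [-0.  -0.8  0.7] turn [ 0.001 -0.    -0.001] shift [-3.773 -0.196 -0.967]
```

View pics/w2.png

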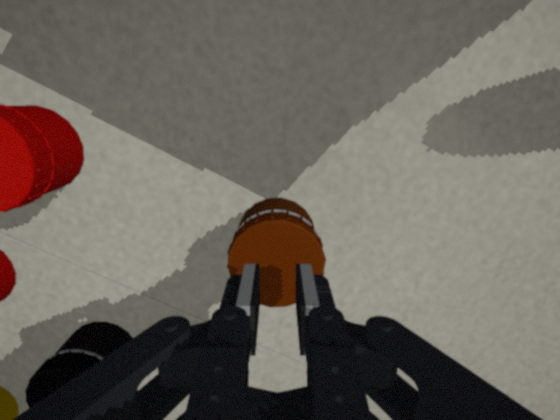

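The wrist view shows the fingers shut at (250–305, 265) with the brown jar upright just beyond them at (277,250). The grasp missed, so I'm measuring where the jar is relative to the fingers.

Run:
```python
from h import *
s=snapshot("wrist"); W=world(s); T,K=s["T"],s["mtx"]
print("camera",T[:3,3].round(4))
st=status.sense(); r=R.from_quat(st["tool_rot"])
for v in(205,225,245,260,285,300,320,340):
  for u in (250,277,305):
    p=W[v,u]; print((u,v),p.round(4),"tool",r.inv().apply(p-st["tcp_pos"]).round(4), s["img"][v,u])
h=cv2.cvtColor(s["img"],cv2.COLOR_RGB2HSV)
m=(h[...,0]<16)&(h[...,1]>150)&(W[...,2]>.04)&(W[...,2]<.056)
m&=(np.mgrid[:420,:560][1]>220)&(np.mgrid[:420,:560][1]<335)
P=W[m]; print(m.sum(),cv2.minEnclosingCircle(P[:,:2].astype(np.float32)),np.median(P[:,2]))
for n in("scene","side"):
    s=snapshot(n);save(n+"1",s["img"])
    u0,v0={"scene":(421,236),"side":(222,147)}[n]
    save(n+"1c",cv2.resize(s["img"][v0-50:v0+50,u0-65:u0+65],None,fx=5,fy=5,interpolation=cv2.INTER_CUBIC))
```

```text
camera [0.4415 0.4671 0.2067]
(250, 205) [0.4551 0.4041 0.0005] tool [ 0.0195 -0.0183  0.0526] [152 149 138]
(277, 205) [0.4674 0.4177 0.0211] tool [ 0.0257 -0.001   0.032 ] [54 32 15]
(305, 205) [0.4861 0.4206 0.0005] tool [0.0195 0.0168 0.0527] [152 149 139]
(250, 225) [0.4568 0.4086 0.0462] tool [ 0.0227 -0.0147  0.007 ] [50 17  1]
(277, 225) [0.4685 0.4158 0.0485] tool [ 0.0235 -0.001   0.0047] [88 36  0]
(305, 225) [0.482  0.4211 0.044 ] tool [0.0219 0.0134 0.0091] [67 30  2]
(250, 245) [0.4615 0.3995 0.048 ] tool [ 0.0124 -0.0148  0.0052] [86 37  5]
(277, 245) [0.4737 0.4059 0.0478] tool [ 0.0124 -0.001   0.0053] [89 39  3]
(305, 245) [0.4864 0.4126 0.0477] tool [0.0124 0.0134 0.0054] [88 40  6]
(250, 260) [0.4652 0.392  0.0482] tool [ 0.0041 -0.015   0.005 ] [87 40  4]
(277, 260) [0.4777 0.3983 0.0476] tool [ 0.0038 -0.001   0.0055] [88 39  1]
(305, 260) [0.4904 0.4055 0.0485] tool [0.0042 0.0135 0.0047] [89 36  0]
(250, 285) [0.4642 0.4009 0.0878] tool [ 0.0124 -0.0117 -0.0346] [83 85 85]
(277, 285) [0.4844 0.3858 0.0486] tool [-0.0103 -0.001   0.0045] [56 24  0]
(305, 285) [
[... 157 characters left out ...]
  0.377  0.0474] tool [-0.0203 -0.001   0.0058] [57 26  4]
(305, 300) [0.483  0.4107 0.0982] tool [ 0.0122  0.0095 -0.0451] [63 64 66]
(250, 320) [0.4679 0.3962 0.1024] tool [ 0.0065 -0.0107 -0.0493] [31 28 33]
(277, 320) [ 0.5113  0.3348 -0.0012] tool [-0.068  -0.0011  0.0543] [151 149 137]
(305, 320) [0.4864 0.4044 0.1005] tool [ 0.0051  0.0095 -0.0473] [13 17 13]
(250, 340) [0.4714 0.3894 0.1038] tool [-0.0011 -0.0108 -0.0507] [4 5 6]
(277, 340) [ 5.191e-01  3.202e-01 -1.000e-04] tool [-0.0846 -0.0011  0.0533] [146 144 134]
(305, 340) [0.4893 0.3987 0.1035] tool [-0.0013  0.0094 -0.0504] [17 13 14]
5490 ((0.47828933596611023, 0.39646297693252563), 0.025899311527609825) 0.04804417641374037
```

View pics/side1c.png

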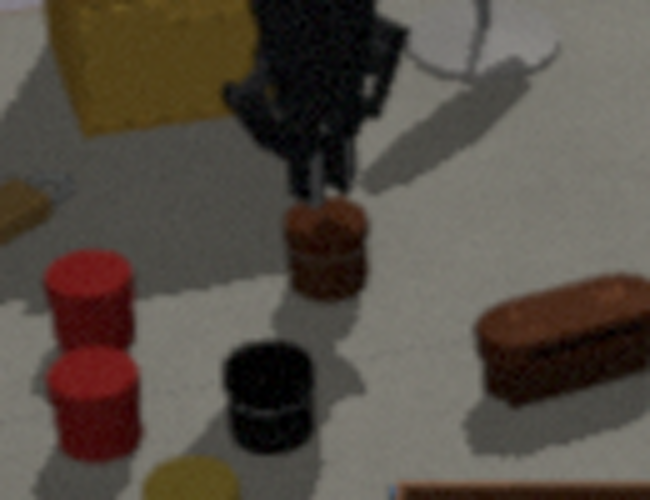

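The side crop shows the jar untouched at (327,250) with the fingertips hovering over its lid at (320,195). The tips really stand higher than the stated tool geometry says. I'm measuring them in depth.

Run:
```python
from h import *
st=status.sense(); r=R.from_quat(st["tool_rot"])
s=snapshot("wrist"); W=world(s)
m=(s["depth"]>0)&(W[...,2]>.052); m[:, :]&=True
for c in(248,250,252,303,305,308):
    rows=np.where(m[:,c])[0]; rows=rows[(rows>200)][:4]
    print(c,rows,W[rows,c].round(4).tolist())
for n in("scene","side"):
    s=snapshot(n); W=world(s)
    d=np.hypot(W[...,0]-.4806,W[...,1]-.3956)<.04
    V=s["img"].astype(int); sat=V.max(-1)-V.min(-1)
    P=W[d&(W[...,2]>.053)&(sat<25)]
    print(n,len(P),"finger min z",np.sort(P[:,2])[:8].round(4)); 
    for lo in(.05,.06,.07,.08,.09,.1):
        k=P[(P[:,2]>lo)&(P[:,2]<lo+.01)]; print(lo,len(k),r.inv().apply(k-st["tcp_pos"]).mean(0).round(3) if len(k) else "")
```

```text
248 [263 264 265 266] [[0.4619, 0.3992, 0.0671], [0.4618, 0.3998, 0.0692], [0.462, 0.3993, 0.0691], [0.462, 0.3995, 0.0704]]
250 [263 264 265 266] [[0.4627, 0.3995, 0.0668], [0.4628, 0.3996, 0.0679], [0.4626, 0.4003, 0.0703], [0.4629, 0.3998, 0.0701]]
252 [263 264 265 266] [[0.4633, 0.4005, 0.068], [0.4633, 0.4007, 0.0694], [0.4636, 0.4003, 0.0694], [0.4636, 0.4003, 0.0704]]
303 [263 264 265 266] [[0.4839, 0.4112, 0.0675], [0.4839, 0.4111, 0.0683], [0.4838, 0.4111, 0.0695], [0.4838, 0.411, 0.0703]]
305 [263 264 265 266] [[0.4848, 0.4115, 0.0671], [0.4849, 0.4112, 0.0676], [0.4848, 0.4113, 0.0689], [0.4847, 0.4112, 0.0698]]
308 [263 264 265 266] [[0.4859, 0.4122, 0.0675], [0.4856, 0.4125, 0.0693], [0.486, 0.4119, 0.0688], [0.4862, 0.4115, 0.069]]
scene 1952 finger min z [0.0539 0.0607 0.0624 0.065  0.0664 0.0667 0.0681 0.0685]
0.05 1 [-0.022 -0.005 -0.001]
0.06 8 [-0.005  0.002 -0.013]
0.07 19 [-0.005  0.005 -0.022]
0.08 24 [-0.008  0.006 -0.032]
0.09 15 [-0.008  0.004 -0.042]
0.1 19 [-0.009  0.003 -0.051]
side 1612 finger min z [0.0618 0.0637 0.0639 0.0648 0.0651 0.0658 0.0659 0.066 ]
0.05 0 
0.06 16 [-0.004 -0.002 -0.013]
0.07 36 [-0.003 -0.003 -0.022]
0.08 45 [-0.003 -0.004 -0.032]
0.09 39 [-0.004 -0.004 -0.042]
0.1 40 [-0.005  0.001 -0.053]
```

All three cameras agree that the fingertips are at z≈0.066 while the TCP reads 0.0535. The tips therefore stand about 35 mm higher than the text implies, and the lateral position is fine. I'll correct the depth by that amount: open, go down about 44 mm, and grip again.

Request:
move_arm([
  [[0,0,0,0,0,0,0],[0,0,0,0,0,0,0],[0,0,0,0,0,0,0],[0,0,0,0,0,0,0],[0,0,0,0,0,0,0],[0,0,0,0,0,0.1,0],[0,0,0,0,0,0.2,0],[0,0,0,0,0,0.2,0]],
])

```text
t: 7.5
tcp_pos: [0.4793, 0.3948, 0.0314]
tool_rot: [0.515, 0.857, -0.001, -0.001]
force: [-0.6, -0.2, -0.1]
finger_gap: 0.994
```

Request:
move_arm([
  [[0,0,0,0,0,0.06,0],[0,0,0,0,0,0.12,0],[0,0,0,0,0,0.18,0],[0,0,0,0,0,0.24,0],[0,0,0,0,0,0.24,0],[0,0,0,0,0,0.24,0],[0,0,0,0,0,0.24,0],[0,0,0,0,0,0.24,0]],
])

```text
t: 8.5
tcp_pos: [0.4804, 0.3954, 0.0091]
tool_rot: [0.515, 0.857, 0.0, 0.0]
force: [-0.8, 0.1, 0.0]
finger_gap: 1.0
```

Run:
```python
from h import *
s=snapshot("wrist"); W=world(s); save("w3",s["img"])
st=status.sense(); r=R.from_quat(st["tool_rot"])
Q=(W-st["tcp_pos"])@r.as_matrix()
for sg in(-1,1):
    m=(abs(Q[...,0])<.03)&(sg*Q[...,1]>.033)&(sg*Q[...,1]<.065)&(W[...,2]>.012)
    P=Q[m]; P=P[P[:,2]>P[:,2].max()-.012]; print(sg,m.sum(),"lowest tool z",np.sort(Q[m][:,2])[-5:].round(4),"pos",P.mean(0).round(4))
delta(.64,.053,.15,28)
```

```text
-1 11498 lowest tool z [-0.024  -0.024  -0.0237 -0.0236 -0.0226] pos [ 0.0046 -0.0451 -0.0303]
1 11752 lowest tool z [-0.0237 -0.0236 -0.0235 -0.0233 -0.0231] pos [ 0.0046  0.0436 -0.0304]
t8.55 tcp [0.4804 0.3954 0.0091] gap 0.998 F [0.4 0.3 0.4] turn [ 0.001  0.    -0.001] shift [-3.773 -0.194 -1.409]
```

View pics/w3.png

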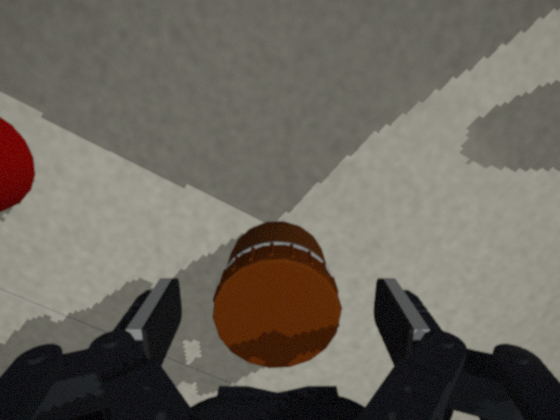

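Open pads flank the jar at (155,320) and (405,320), with the lid between them at (277,310). The tips are at z≈0.032, so I'm gripping.

Request:
move_arm([
  [[0,0,0,0,0,0,0.3],[0,0,0,0,0,0,0.5],[0,0,0,0,0,0,0.8],[0,0,0,0,0,0,0.8],[0,0,0,0,0,0,0.8],[0,0,0,0,0,0,0.8],[0,0,0,0,0,-0.05,0.8],[0,0,0,0,0,-0.1,0.8]],
], force=40)

```text
t: 9.55
tcp_pos: [0.48, 0.3952, 0.0185]
tool_rot: [0.515, 0.857, -0.0, -0.0]
force: [0.0, 0.3, -1.8]
finger_gap: 0.59
```

Request:
move_arm([
  [[0,0,0,0,0,-0.1,0.8],[0,0,0,0,0,-0.2,0.8],[0,0,0,0,0,-0.3,0.8],[0,0,0,0,0,-0.4,0.8],[0,0,0,0,0,-0.5,0.8],[0,0,0,0,0,-0.6,0.8],[0,0,0,0,0,-0.7,0.8],[0,0,0,0,0,-0.7,0.8]],
])

```text
t: 10.55
tcp_pos: [0.481, 0.3958, 0.09]
tool_rot: [0.515, 0.857, 0.001, 0.001]
force: [-0.1, -0.4, -1.5]
finger_gap: 0.595
```

Run:
```python
from h import *
s=snapshot("side"); W=world(s)
h=cv2.cvtColor(s["img"],cv2.COLOR_RGB2HSV)
st=status.sense(); p=st["tcp_pos"]
m=(np.hypot(W[...,0]-p[0],W[...,1]-p[1])<.045)&(h[...,0]<18)&(h[...,1]>110)&(W[...,2]>.01)
P=W[m];print(len(P),np.percentile(P[:,2],[2,50,98]).round(4))
delta(.64,.053,.08,28)
```

```text
244 [0.0858 0.1235 0.1618]
t10.60 tcp [0.4805 0.3955 0.0894] gap 0.595 F [-0.8  0.2 -1.6] turn [ 0.001 -0.    -0.001] shift [-3.773 -0.196  0.093]
```

The brown jar is held (gap 0.595 ≈ 51 mm, load about 1.5 N) and its underside is about 80 mm up. I'm moving it over the brown short bay.

Request:
move_arm([
  [[0,0,0,-0.1,0,0,0.8],[0,0,0,-0.25,-0.01,0,0.8],[0,0,0,-0.4,-0.02,0,0.8],[0,0,0,-0.55,-0.03,0,0.8],[0,0,0,-0.7,-0.04,0,0.8],[0,0,0,-0.85,-0.05,0,0.8],[0,0,0,-1,-0.05,0,0.8],[0,0,0,-1,-0.05,0,0.8]],
])

```text
t: 11.6
tcp_pos: [0.5236, 0.3036, 0.089]
tool_rot: [0.516, 0.856, 0.0, 0.0]
force: [0.2, 0.4, -0.7]
finger_gap: 0.596
```

Request:
move_arm([
  [[0,0,0,-0.15,0,0,0.8],[0,0,0,-0.3,-0.01,0,0.8],[0,0,0,-0.45,-0.02,0,0.8],[0,0,0,-0.6,-0.03,0,0.8],[0,0,0,-0.75,-0.04,0,0.8],[0,0,0,-0.9,-0.05,0,0.8],[0,0,0,-1,-0.05,0,0.8],[0,0,0,-1,-0.05,0,0.8]],
])

```text
t: 12.6
tcp_pos: [0.5658, 0.2132, 0.0889]
tool_rot: [0.516, 0.857, 0.0, 0.0]
force: [0.1, 0.5, -1.2]
finger_gap: 0.594
```

Request:
move_arm([
  [[0,0,0,-0.15,0,0,0.8],[0,0,0,-0.3,-0.01,0,0.8],[0,0,0,-0.45,-0.02,0,0.8],[0,0,0,-0.6,-0.03,0,0.8],[0,0,0,-0.75,-0.04,0,0.8],[0,0,0,-0.9,-0.05,0,0.8],[0,0,0,-1,-0.05,0,0.8],[0,0,0,-1,-0.05,0,0.8]],
])

```text
t: 13.6
tcp_pos: [0.6082, 0.1225, 0.0889]
tool_rot: [0.516, 0.857, 0.0, 0.0]
force: [-0.1, 0.1, -1.9]
finger_gap: 0.598
```

Request:
move_arm([
  [[0,0,0,-0.15,0,0,0.8],[0,0,0,-0.3,-0.01,0,0.8],[0,0,0,-0.45,-0.02,0,0.8],[0,0,0,-0.6,-0.03,0,0.8],[0,0,0,-0.7,-0.04,0.05,0.8],[0,0,0,-0.77,-0.05,0.1,0.8],[0,0,0,-0.77,-0.05,0.1,0.8],[0,0,0,-0.77,-0.05,0.1,0.8]],
])

```text
t: 14.6
tcp_pos: [0.6389, 0.0533, 0.0787]
tool_rot: [0.515, 0.857, -0.0, -0.0]
force: [0.4, -0.4, -0.8]
finger_gap: 0.594
```

Run:
```python
from h import *
delta(.64,.053,.016,28)
for n in("scene","side"):
    s=snapshot(n); W=world(s); save(n+"2",s["img"])
    v0,u0={"scene":(215,295),"side":(200,284)}[n]
    save(n+"2c",cv2.resize(s["img"][v0-70:v0+70,u0-90:u0+90],None,fx=4,fy=4,interpolation=cv2.INTER_CUBIC))
```

```text
t14.60 tcp [0.6389 0.0533 0.0787] gap 0.594 F [ 0.4 -0.4 -0.8] turn [-0.001 -0.001 -0.001] shift [-0.008  0.008  0.627]
```

View pics/scene2c.png

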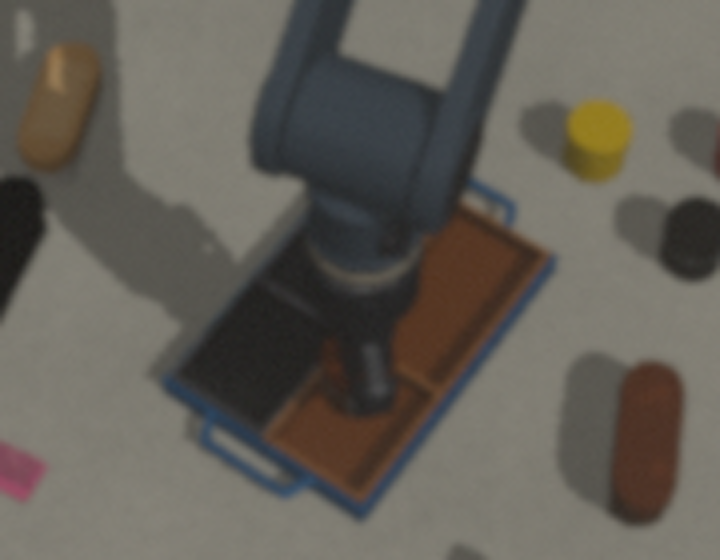

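View pics/side2c.png

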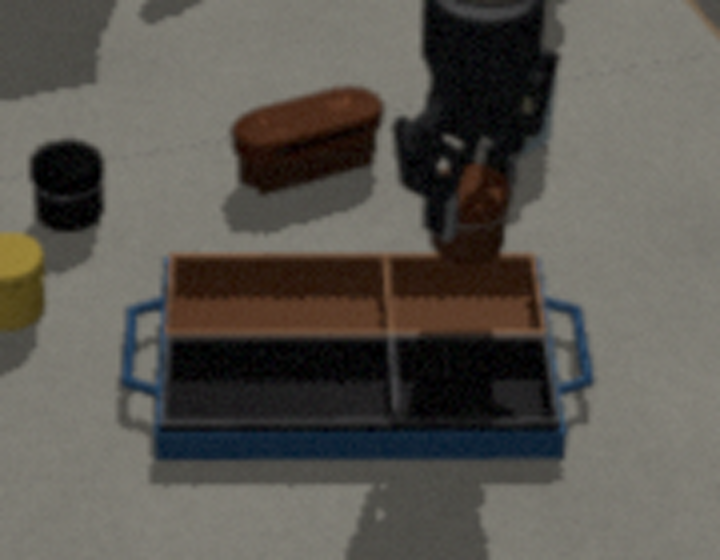

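Jar upright over the brown short bay (side crop: jar at (475,225), bay centre about (465,300)). I'm lowering it to the bay floor.

Request:
move_arm([
  [[0,0,0,0,0,0.1,0.8],[0,0,0,0,0,0.2,0.8],[0,0,0,0,0,0.3,0.8],[0,0,0,0,0,0.4,0.8],[0,0,0,0,0,0.48,0.8],[0,0,0,0,0,0.54,0.8],[0,0,0,0,0,0.58,0.8],[0,0,0,0,0,0.6,0.8]],
])

```text
t: 15.7
tcp_pos: [0.6394, 0.0529, 0.0188]
tool_rot: [0.515, 0.857, 0.0, 0.0]
force: [0.3, -0.0, -1.0]
finger_gap: 0.593
```

Request:
move_arm([
  [[0,0,0,0,0,0.01,0.8],[0,0,0,0,0,0.02,0.8],[0,0,0,0,0,0.03,0.8],[0,0,0,0,0,0.03,0.8],[0,0,0,0,0,0.03,0.8],[0,0,0,0,0,0.03,0.8],[0,0,0,0,0,0.03,0.8],[0,0,0,0,0,0.03,0.8]],
])

```text
t: 16.7
tcp_pos: [0.6395, 0.0529, 0.0163]
tool_rot: [0.515, 0.857, 0.0, 0.0]
force: [-0.9, 0.3, 3.4]
finger_gap: 0.597
```

Floor contact felt (+3.4 N). Releasing and lifting, then moving towards the black jar.

Request:
move_arm([
  [[0,0,0,0,0,0,0.35],[0,0,0,0,0,0,0.25],[0,0,0,0,0,0,0.2],[0,0,0,0,0,0,0.2],[0,0,0,0,0,-0.15,0.2],[0,0,0,0,0,-0.35,0.2],[0,0,0,0,0,-0.6,0.2],[0,0,0,0,0,-0.8,0.1]],
])

```text
t: 17.7
tcp_pos: [0.6402, 0.0529, 0.0988]
tool_rot: [0.515, 0.857, 0.001, 0.001]
force: [-0.1, -0.3, -1.2]
finger_gap: 0.899
```

Run:
```python
from h import *
delta(.412,.253,.095,28)
s=snapshot("side"); save("side3",s["img"]); W=world(s)
h=cv2.cvtColor(s["img"],cv2.COLOR_RGB2HSV)
m=(np.hypot(W[...,0]-.639,W[...,1]-.053)<.04)&(h[...,0]<18)&(h[...,1]>110)&(W[...,2]>.046)&(W[...,2]<.07)
P=W[m]; print(len(P),cv2.minEnclosingCircle(P[:,:2].astype(np.float32)),np.percentile(P[:,2],[50,90,98]))
```

```text
t17.70 tcp [0.6402 0.0529 0.0988] gap 0.899 F [-0.1 -0.3 -1.2] turn [ 0.003  0.002 -0.001] shift [ 2.837 -1.079  0.031]
208 ((0.6376815438270569, 0.049317121505737305), 0.027046257629990578) [0.05436775 0.05718501 0.05869688]
```

Request:
move_arm([
  [[0,0,0,0.15,-0.05,0,0],[0,0,0,0.3,-0.1,0,0],[0,0,0,0.45,-0.15,0,0],[0,0,0,0.6,-0.2,0,0],[0,0,0,0.75,-0.25,0,0],[0,0,0,0.9,-0.3,0,0],[0,0,0,1,-0.36,0,0],[0,0,0,1,-0.36,0,0]],
])

```text
t: 18.75
tcp_pos: [0.5596, 0.1249, 0.0959]
tool_rot: [0.515, 0.857, -0.0, -0.0]
force: [0.3, -0.4, 0.0]
finger_gap: 1.003
```

Request:
move_arm([
  [[0,0,0,0.15,-0.05,0,0],[0,0,0,0.3,-0.1,0,0],[0,0,0,0.45,-0.15,0,0],[0,0,0,0.6,-0.2,0,0],[0,0,0,0.75,-0.25,0,0],[0,0,0,0.9,-0.3,0,0],[0,0,0,1,-0.36,0,0],[0,0,0,1,-0.36,0,0]],
])

```text
t: 19.75
tcp_pos: [0.4809, 0.1963, 0.0959]
tool_rot: [0.515, 0.857, -0.0, -0.0]
force: [-1.2, -0.1, 0.1]
finger_gap: 1.003
```

Request:
move_arm([
  [[0,0,0,0.15,-0.05,0,0],[0,0,0,0.3,-0.1,0,0],[0,0,0,0.45,-0.2,0,0],[0,0,0,0.6,-0.27,0,0],[0,0,0,0.75,-0.33,0,0],[0,0,0,0.84,-0.36,0,0],[0,0,0,0.84,-0.36,0,0],[0,0,0,0.84,-0.36,0,0]],
])

```text
t: 20.75
tcp_pos: [0.4114, 0.2533, 0.096]
tool_rot: [0.515, 0.857, 0.0, 0.0]
force: [-0.1, 0.3, -0.2]
finger_gap: 0.999
```

Run:
```python
from h import *
from scipy import ndimage as N
s=snapshot("wrist"); save("w4",s["img"]); W=world(s)
st=status.sense();p=st["tcp_pos"];r=R.from_quat(st["tool_rot"]); Q=(W-p)@r.as_matrix()
m=(W[...,2]>.04)&(W[...,2]<.055)&(np.hypot(W[...,0]-.411,W[...,1]-.254)<.04)
P=W[m].astype(np.float32); print(len(P),cv2.minEnclosingCircle(P[:,:2]),np.median(P[:,2]),np.median(s["img"][m],axis=0))
for sg in(-1,1):
    k=(abs(Q[...,0])<.03)&(sg*Q[...,1]>.033)&(sg*Q[...,1]<.065)&(W[...,2]>.06)
    print("tips z",np.sort(W[k][:,2])[:20:5].round(4),Q[k][:,1][Q[k][:,2]>-.03].mean())
delta(.411,.254,.0095,28)
```

```text
Traceback (most recent call last):
cv2.error: OpenCV(4.12.0) /io/opencv/modules/imgproc/src/shapedescr.cpp:201: error: (-215:Assertion failed) count >= 0 && (depth == CV_32F || depth == CV_32S) in function 'minEnclosingCircle'
```

Run:
```python
from h import *
s=snapshot("wrist"); save("w4",s["img"]); W=world(s)
st=status.sense();p=st["tcp_pos"];r=R.from_quat(st["tool_rot"]); Q=(W-p)@r.as_matrix()
m=(W[...,2]>.04)&(W[...,2]<.055)&(np.hypot(W[...,0]-.411,W[...,1]-.254)<.04)
P=W[m]; print(len(P),cv2.minEnclosingCircle(P[:,:2].astype(np.float32)) if len(P) else 0,np.median(P[:,2]),np.median(s["img"][m],axis=0))
for sg in(-1,1):
    k=(abs(Q[...,0])<.03)&(sg*Q[...,1]>.033)&(sg*Q[...,1]<.065)&(W[...,2]>.06)
    print("tips z",np.sort(W[k][:,2])[:20:5].round(4))
delta(.411,.254,.0095,28)
```

```text
4850 ((0.40953630208969116, 0.25520604848861694), 0.026543516665697098) 0.04804287397220339 [6. 6. 6.]
tips z [0.1194 0.12   0.1203 0.1204]
tips z [0.1191 0.1197 0.1199 0.1203]
t20.85 tcp [0.4115 0.253  0.0959] gap 0.999 F [-1.2 -0.1 -0.1] turn [ 0.001  0.    -0.002] shift [ 0.011 -0.     0.864]
```

Black jar centred, with tips at z = TCP + 0.024 as before. Descending and gripping.

Request:
move_arm([
  [[0,0,0,0.01,0,0.15,0],[0,0,0,0.01,0,0.3,0],[0,0,0,0.01,0,0.45,0],[0,0,0,0.01,0,0.6,0],[0,0,0,0.01,0,0.75,0],[0,0,0,0.01,0,0.82,0],[0,0,0,0.01,0,0.86,0],[0,0,0,0.01,0,0.86,0]],
])

```text
t: 21.85
tcp_pos: [0.4104, 0.2541, 0.0098]
tool_rot: [0.515, 0.857, -0.0, -0.0]
force: [-0.8, -0.2, -0.8]
finger_gap: 0.997
```

Request:
move_arm([
  [[0,0,0,0,0,0,0.3],[0,0,0,0,0,0,0.5],[0,0,0,0,0,0,0.8],[0,0,0,0,0,0,0.8],[0,0,0,0,0,0,0.8],[0,0,0,0,0,0,0.8],[0,0,0,0,0,-0.05,0.8],[0,0,0,0,0,-0.1,0.8]],
], force=40)

```text
t: 22.85
tcp_pos: [0.4102, 0.254, 0.0201]
tool_rot: [0.515, 0.857, -0.0, -0.0]
force: [0.4, 0.9, -1.3]
finger_gap: 0.596
```

Request:
move_arm([
  [[0,0,0,0,0,-0.1,0.8],[0,0,0,0,0,-0.2,0.8],[0,0,0,0,0,-0.3,0.8],[0,0,0,0,0,-0.4,0.8],[0,0,0,0,0,-0.5,0.8],[0,0,0,0,0,-0.6,0.8],[0,0,0,0,0,-0.7,0.8],[0,0,0,0,0,-0.7,0.8]],
])

```text
t: 23.85
tcp_pos: [0.4109, 0.2543, 0.0908]
tool_rot: [0.515, 0.857, 0.001, 0.001]
force: [0.2, 0.6, -1.3]
finger_gap: 0.594
```

Run:
```python
from h import *
delta(.614,-.032,.08,28)
```

```text
t23.85 tcp [0.4109 0.2543 0.0908] gap 0.594 F [ 0.2  0.6 -1.3] turn [ 0.002  0.    -0.001] shift [-3.481  0.452  0.109]
```

Request:
move_arm([
  [[0,0,0,-0.1,0.01,0,0.8],[0,0,0,-0.25,0.03,0,0.8],[0,0,0,-0.4,0.05,0,0.8],[0,0,0,-0.55,0.07,0,0.8],[0,0,0,-0.7,0.09,0,0.8],[0,0,0,-0.85,0.11,0,0.8],[0,0,0,-1,0.13,0,0.8],[0,0,0,-1,0.13,0,0.8]],
])

```text
t: 24.85
tcp_pos: [0.4698, 0.1709, 0.09]
tool_rot: [0.516, 0.856, 0.0, 0.0]
force: [0.0, 0.4, -1.4]
finger_gap: 0.596
```

Request:
move_arm([
  [[0,0,0,-0.15,0.02,0,0.8],[0,0,0,-0.3,0.04,0,0.8],[0,0,0,-0.45,0.06,0,0.8],[0,0,0,-0.6,0.08,0,0.8],[0,0,0,-0.75,0.1,0,0.8],[0,0,0,-0.9,0.12,0,0.8],[0,0,0,-1,0.13,0,0.8],[0,0,0,-1,0.13,0,0.8]],
])

```text
t: 25.85
tcp_pos: [0.5276, 0.0889, 0.0899]
tool_rot: [0.516, 0.857, 0.0, 0.0]
force: [-0.8, 0.8, -1.0]
finger_gap: 0.592
```

Request:
move_arm([
  [[0,0,0,-0.15,0.02,0,0.8],[0,0,0,-0.3,0.04,0,0.8],[0,0,0,-0.45,0.06,0,0.8],[0,0,0,-0.6,0.08,0,0.8],[0,0,0,-0.75,0.1,0,0.8],[0,0,0,-0.9,0.12,0,0.8],[0,0,0,-1,0.13,0,0.8],[0,0,0,-1,0.13,0,0.8]],
])

```text
t: 26.85
tcp_pos: [0.5859, 0.0066, 0.0899]
tool_rot: [0.516, 0.857, 0.0, 0.0]
force: [-0.1, -0.0, -1.3]
finger_gap: 0.597
```

Request:
move_arm([
  [[0,0,0,-0.15,0.02,0,0.8],[0,0,0,-0.3,0.04,0,0.8],[0,0,0,-0.4,0.06,0,0.8],[0,0,0,-0.48,0.06,0,0.8],[0,0,0,-0.48,0.06,0.1,0.8],[0,0,0,-0.48,0.06,0.2,0.8],[0,0,0,-0.48,0.06,0.2,0.8],[0,0,0,-0.48,0.06,0.2,0.8]],
])

```text
t: 27.85
tcp_pos: [0.6129, -0.0319, 0.0696]
tool_rot: [0.515, 0.857, -0.0, -0.0]
force: [-0.1, -0.1, -0.6]
finger_gap: 0.593
```

Run:
```python
from h import *
delta(.614,-.032,.0165,28)
s=snapshot("side"); save("side4",s["img"])
v0,u0=200,284
save("side4c",cv2.resize(s["img"][v0-70:v0+70,u0-90:u0+90],None,fx=4,fy=4,interpolation=cv2.INTER_CUBIC))
```

```text
t27.85 tcp [ 0.6129 -0.0319  0.0696] gap 0.593 F [-0.1 -0.1 -0.6] turn [-0.001 -0.001 -0.001] shift [-0.006  0.009  0.531]
```

View pics/side4c.png

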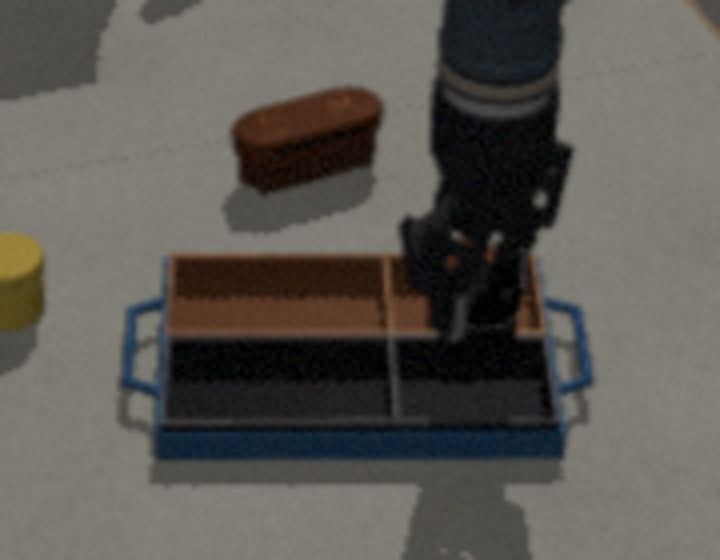

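The black jar is above the black short bay (jar at (490,290), bay (475,380) below it). Lowering.

Request:
move_arm([
  [[0,0,0,0,0,0.1,0.8],[0,0,0,0,0,0.2,0.8],[0,0,0,0,0,0.3,0.8],[0,0,0,0,0,0.38,0.8],[0,0,0,0,0,0.44,0.8],[0,0,0,0,0,0.48,0.8],[0,0,0,0,0,0.5,0.8],[0,0,0,0,0,0.51,0.8]],
])

```text
t: 28.9
tcp_pos: [0.6133, -0.0323, 0.019]
tool_rot: [0.515, 0.857, 0.0, 0.0]
force: [-0.4, -0.5, -0.8]
finger_gap: 0.596
```

Request:
move_arm([
  [[0,0,0,0,0,0.01,0.8],[0,0,0,0,0,0.02,0.8],[0,0,0,0,0,0.03,0.8],[0,0,0,0,0,0.03,0.8],[0,0,0,0,0,0.03,0.8],[0,0,0,0,0,0.03,0.8],[0,0,0,0,0,0.03,0.8],[0,0,0,0,0,0.03,0.8]],
])

```text
t: 29.9
tcp_pos: [0.6134, -0.0323, 0.0176]
tool_rot: [0.515, 0.857, 0.0, 0.0]
force: [-2.3, 0.0, 8.5]
finger_gap: 0.594
```

Request:
move_arm([
  [[0,0,0,0,0,0,0.35],[0,0,0,0,0,0,0.25],[0,0,0,0,0,0,0.2],[0,0,0,0,0,0,0.2],[0,0,0,0,0,-0.15,0.2],[0,0,0,0,0,-0.35,0.2],[0,0,0,0,0,-0.6,0.2],[0,0,0,0,0,-0.8,0.1]],
])

```text
t: 30.9
tcp_pos: [0.614, -0.0324, 0.0987]
tool_rot: [0.515, 0.857, 0.0, 0.001]
force: [-0.1, 0.1, -0.2]
finger_gap: 0.899
```

Run:
```python
from h import *
delta(.592,-.25,.1,89)
s=snapshot("side"); save("side5",s["img"]); W=world(s)
for c in((.613,-.032),(.638,.052)):
    m=(np.hypot(W[...,0]-c[0]+.002,W[...,1]-c[1])<.034)&(W[...,2]>.046)&(W[...,2]<.062)
    P=W[m]; print(len(P),cv2.minEnclosingCircle(P[:,:2].astype(np.float32)) if len(P) else 0,np.percentile(P[:,2],[50,90]))
```

```text
t30.90 tcp [ 0.614  -0.0324  0.0987] gap 0.899 F [-0.1  0.1 -0.2] turn [ 1.000e-03  4.000e-03 -1.357e+00] shift [-1.819 -1.214 -0.012]
257 ((0.6126178503036499, -0.034208089113235474), 0.027846241369843483) [0.05461781 0.05750232]
136 ((0.6448044776916504, 0.04823252558708191), 0.028791366145014763) [0.05421789 0.05696758]
```

Both jars are standing. Next the black brush.

Request:
move_arm([
  [[0,0,0,-0.15,-0.1,0,0],[0,0,0,-0.3,-0.2,0,0],[0,0,0,-0.45,-0.3,0,0],[0,0,0,-0.6,-0.4,0,0],[0,0,0,-0.75,-0.5,0,0],[0,0,0,-0.88,-0.58,0,0],[0,0,0,-0.95,-0.62,0,0],[0,0,0,-0.95,-0.62,0,0]],
])

```text
t: 31.95
tcp_pos: [0.6029, -0.1458, 0.0959]
tool_rot: [0.516, 0.857, 0.0, 0.0]
force: [-0.6, 0.4, -0.2]
finger_gap: 0.999
```

Request:
move_arm([
  [[0,0,-0.15,-0.15,-0.1,0,0],[0,0,-0.3,-0.3,-0.2,0,0],[0,0,-0.45,-0.45,-0.3,0,0],[0,0,-0.6,-0.6,-0.4,0,0],[0,0,-0.75,-0.75,-0.5,0,0],[0,0,-0.9,-0.87,-0.6,0,0],[0,0,-1,-0.87,-0.6,0,0],[0,0,-1,-0.87,-0.6,0,0]],
])

```text
t: 32.95
tcp_pos: [0.5907, -0.2495, 0.0959]
tool_rot: [0.148, 0.989, 0.0, -0.0]
force: [0.4, 0.9, 0.0]
finger_gap: 0.999
```

```bash
cat > brush.py <<'E'
import sys
from h import *
cx,cy,jaw,z=map(float,sys.argv[1:5])
s=snapshot("wrist"); save(sys.argv[5],s["img"]); W=world(s)
m=(W[...,2]>.04)&(W[...,2]<.055)&(np.hypot(W[...,0]-cx,W[...,1]-cy)<.075)
P=W[m]; xy=P[:,:2].astype(np.float32); r=cv2.minAreaRect(xy)
w,V=np.linalg.eigh(np.cov(xy.T)); print(len(P),np.round(r[0],4),np.round(r[1],3),"rect %.1f"%r[2],"axis %.1f"%np.degrees(np.arctan2(V[1,1],V[0,1])),"z",np.median(P[:,2]).round(4),np.median(s["img"][m],axis=0))
delta(cx,cy,z,jaw)
E
python3 brush.py .592 -.25 89 .012 w5
```

```text
11350 [ 0.5904 -0.2501] [0.047 0.119] rect 89.0 axis 178.7 z 0.048 [10.  9.  9.]
t33.00 tcp [ 0.5907 -0.2494  0.0959] gap 1.000 F [0.5 0.6 0.7] turn [ 0.    -0.    -0.358] shift [-0.014 -0.002  0.839]
```

Request:
move_arm([
  [[0,0,-0.12,0,0,0.1,0],[0,0,-0.24,0,0,0.2,0],[0,0,-0.36,0,0,0.35,0],[0,0,-0.36,0,0,0.5,0],[0,0,-0.36,0,0,0.65,0],[0,0,-0.36,0,0,0.78,0],[0,0,-0.36,0,0,0.84,0],[0,0,-0.36,0,0,0.84,0]],
])

```text
t: 34.0
tcp_pos: [0.5904, -0.2501, 0.0113]
tool_rot: [0.008, 1.0, 0.0, -0.0]
force: [-0.9, -0.3, 0.8]
finger_gap: 0.995
```

Request:
move_arm([
  [[0,0,0,0,0,0,0.3],[0,0,0,0,0,0,0.5],[0,0,0,0,0,0,0.8],[0,0,0,0,0,0,0.8],[0,0,0,0,0,0,0.8],[0,0,0,0,0,0,0.8],[0,0,0,0,0,-0.05,0.8],[0,0,0,0,0,-0.1,0.8]],
], force=40)

```text
t: 35.0
tcp_pos: [0.59, -0.2497, 0.0215]
tool_rot: [0.007, 1.0, 0.001, -0.001]
force: [-0.0, 0.3, -1.3]
finger_gap: 0.529
```

Request:
move_arm([
  [[0,0,0,0,0,-0.1,0.8],[0,0,0,0,0,-0.2,0.8],[0,0,0,0,0,-0.3,0.8],[0,0,0,0,0,-0.4,0.8],[0,0,0,0,0,-0.5,0.8],[0,0,0,0,0,-0.6,0.8],[0,0,0,0,0,-0.7,0.8],[0,0,0,0,0,-0.7,0.8]],
])

```text
t: 36.0
tcp_pos: [0.5913, -0.2506, 0.0931]
tool_rot: [0.007, 1.0, -0.001, 0.001]
force: [0.5, 0.0, -0.4]
finger_gap: 0.533
```

Run:
```python
from h import *
delta(.494,.0045,.085,73)
```

```text
t36.00 tcp [ 0.5913 -0.2506  0.0931] gap 0.533 F [ 0.5  0.  -0.4] turn [-0.001  0.003  0.359] shift [1.011 2.536 0.076]
```

Request:
move_arm([
  [[0,0,0,0.05,0.1,0,0.8],[0,0,0,0.1,0.25,0,0.8],[0,0,0,0.15,0.4,0,0.8],[0,0,0,0.2,0.55,0,0.8],[0,0,0,0.25,0.7,0,0.8],[0,0,0,0.3,0.85,0,0.8],[0,0,0,0.35,0.95,0,0.8],[0,0,0,0.35,0.95,0,0.8]],
])

```text
t: 37.0
tcp_pos: [0.5566, -0.1537, 0.0919]
tool_rot: [0.007, 1.0, 0.0, -0.0]
force: [0.7, 0.1, -1.6]
finger_gap: 0.53
```

Request:
move_arm([
  [[0,0,0,0.05,0.12,0,0.8],[0,0,0,0.1,0.25,0,0.8],[0,0,0,0.15,0.4,0,0.8],[0,0,0,0.2,0.55,0,0.8],[0,0,0,0.25,0.7,0,0.8],[0,0,0,0.3,0.85,0,0.8],[0,0,0,0.35,0.95,0,0.8],[0,0,0,0.35,0.95,0,0.8]],
])

```text
t: 38.0
tcp_pos: [0.5229, -0.0582, 0.0919]
tool_rot: [0.007, 1.0, 0.0, -0.0]
force: [0.6, -0.7, -1.5]
finger_gap: 0.529
```

Request:
move_arm([
  [[0,0,0.06,0.05,0.12,0,0.8],[0,0,0.12,0.1,0.25,0,0.8],[0,0,0.18,0.15,0.4,0,0.8],[0,0,0.24,0.2,0.55,0,0.8],[0,0,0.3,0.25,0.64,0,0.8],[0,0,0.36,0.31,0.64,0.1,0.8],[0,0,0.36,0.31,0.64,0.2,0.8],[0,0,0.36,0.31,0.64,0.2,0.8]],
])

```text
t: 39.0
tcp_pos: [0.4936, 0.0049, 0.0712]
tool_rot: [0.148, 0.989, -0.0, -0.0]
force: [0.5, -0.1, -1.1]
finger_gap: 0.531
```

```bash
cat > look.py <<'E'
import sys
from h import *
x,y,z,j=map(float,sys.argv[1:5]); delta(x,y,z,j)
a=np.radians(-17); e=np.array([np.cos(a),np.sin(a)]); f=np.array([-e[1],e[0]])
for n,(v0,u0) in {"scene":(215,295),"side":(200,284)}.items():
    s=snapshot(n); W=world(s)
    save(n+sys.argv[5],cv2.resize(s["img"][v0-70:v0+70,u0-90:u0+90],None,fx=4,fy=4,interpolation=cv2.INTER_CUBIC))
E
python3 look.py .494 .0045 .0195 73 6
python3 - <<'E'
import cv2,numpy as np
a=cv2.imread('pics/scene6.png');b=cv2.imread('pics/side6.png')
cv2.imwrite('pics/both6.png',cv2.resize(np.hstack([a,b]),(800,311),interpolation=cv2.INTER_AREA))
E
```

```text
t39.00 tcp [0.4936 0.0049 0.0712] gap 0.531 F [ 0.5 -0.1 -1.1] turn [-0.    -0.001 -0.001] shift [-0.006 -0.003  0.517]
```

View pics/both6.png

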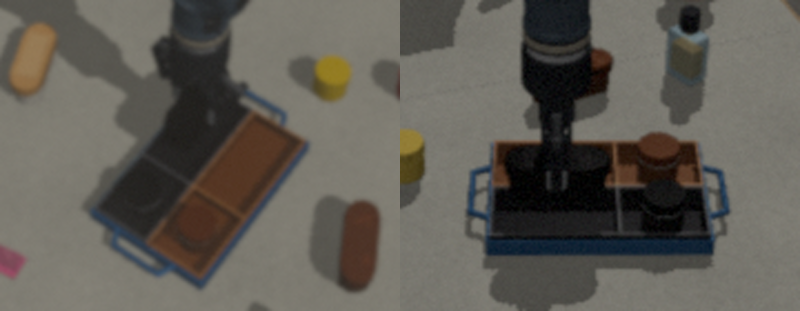

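Both jars are standing in their bays (side: (658,150) and (663,205)). The black brush (505–610) is aligned over the black long bay (492–618). Lowering.

Request:
move_arm([
  [[0,0,0,0,0,0.1,0.8],[0,0,0,0,0,0.2,0.8],[0,0,0,0,0,0.3,0.8],[0,0,0,0,0,0.38,0.8],[0,0,0,0,0,0.44,0.8],[0,0,0,0,0,0.48,0.8],[0,0,0,0,0,0.51,0.8],[0,0,0,0,0,0.51,0.8]],
])

```text
t: 40.1
tcp_pos: [0.4935, 0.0053, 0.0208]
tool_rot: [0.148, 0.989, 0.0, -0.0]
force: [0.0, 0.3, -1.4]
finger_gap: 0.529
```

Request:
move_arm([
  [[0,0,0,0,0,0.01,0.8],[0,0,0,0,0,0.015,0.8],[0,0,0,0,0,0.015,0.7],[0,0,0,0,0,0.015,0.42],[0,0,0,0,0,0.015,0.38],[0,0,0,0,0,0.015,0.36],[0,0,0,0,0,0.015,0.34],[0,0,0,0,0,0.015,0.34]],
])

```text
t: 41.1
tcp_pos: [0.4935, 0.0053, 0.0194]
tool_rot: [0.148, 0.989, 0.0, -0.0]
force: [-0.8, 1.1, 0.1]
finger_gap: 0.658
```

Request:
move_arm([
  [[0,0,0,0,0,-0.05,0.34],[0,0,0,0,0,-0.1,0.34],[0,0,0,0,0,-0.2,0.3],[0,0,0,0,0,-0.3,0.2],[0,0,0,0,0,-0.45,0.1],[0,0,0,0,0,-0.6,0],[0,0,0,0,0,-0.75,0],[0,0,0,0,0,-0.75,0]],
])

```text
t: 42.1
tcp_pos: [0.4945, 0.0051, 0.0959]
tool_rot: [0.148, 0.989, -0.0, 0.002]
force: [0.3, 0.2, -1.0]
finger_gap: 0.997
```

```bash
python3 brush.py .494 .0045 73 .1 w6
python3 - <<'E'
from h import *
delta(.5925,.258,.1,98.9)
s=snapshot("side"); W=world(s)
m=(W[...,2]>.046)&(W[...,2]<.062)&(np.hypot(W[...,0]-.494,W[...,1]-.0045)<.075)
P=W[m]; print(len(P),cv2.minAreaRect(P[:,:2].astype(np.float32)),np.percentile(P[:,2],[50,95]))
E
```

```text
6130 [0.4928 0.0059] [0.047 0.119] rect 73.1 axis 162.8 z 0.0545 [24. 22. 22.]
t42.15 tcp [0.4939 0.0052 0.0952] gap 0.998 F [0.2 1.  0. ] turn [ 0.     0.002 -0.001] shift [-0.003 -0.007 -0.048]
t42.15 tcp [0.4939 0.0052 0.0952] gap 0.998 F [0.2 1.  0. ] turn [-0.     0.002 -0.577] shift [-0.201  2.706 -0.048]
607 ((0.49369192123413086, 0.0029626600444316864), (0.05452575907111168, 0.11802548915147781), 72.2121353149414) [0.05448025 0.05789628]
```

Black brush lies at top z≈0.0545 (7 mm floor + 48 mm), centred and aligned at −17°. Next the brown brush.

Request:
move_arm([
  [[0,0,0,-0.01,0.1,0,0],[0,0,0,-0.02,0.25,0,0],[0,0,0,-0.03,0.4,0,0],[0,0,0,-0.04,0.55,0,0],[0,0,0,-0.05,0.7,0,0],[0,0,0,-0.06,0.85,0,0],[0,0,0,-0.07,0.95,0,0],[0,0,0,-0.07,0.95,0,0]],
])

```text
t: 43.2
tcp_pos: [0.5283, 0.0947, 0.0944]
tool_rot: [0.148, 0.989, -0.0, 0.0]
force: [0.0, -0.5, -1.0]
finger_gap: 1.003
```

Request:
move_arm([
  [[0,0,0,-0.01,0.12,0,0],[0,0,0,-0.02,0.25,0,0],[0,0,0,-0.03,0.4,0,0],[0,0,0,-0.04,0.55,0,0],[0,0,0,-0.05,0.7,0,0],[0,0,0,-0.06,0.85,0,0],[0,0,0,-0.07,0.95,0,0],[0,0,0,-0.07,0.95,0,0]],
])

```text
t: 44.2
tcp_pos: [0.5629, 0.1836, 0.0944]
tool_rot: [0.148, 0.989, 0.0, 0.0]
force: [0.7, -0.6, -0.5]
finger_gap: 0.998
```

Request:
move_arm([
  [[0,0,-0.1,-0.01,0.12,0,0],[0,0,-0.2,-0.02,0.25,0,0],[0,0,-0.3,-0.03,0.4,0,0],[0,0,-0.4,-0.04,0.55,0,0],[0,0,-0.5,-0.05,0.7,0,0],[0,0,-0.58,-0.06,0.8,0,0],[0,0,-0.58,-0.06,0.81,0,0],[0,0,-0.58,-0.06,0.81,0,0]],
])

```text
t: 45.2
tcp_pos: [0.5917, 0.2579, 0.0943]
tool_rot: [-0.078, 0.997, -0.0, -0.0]
force: [0.4, -0.1, 0.0]
finger_gap: 1.004
```

```bash
python3 brush.py .5925 .258 98.9 .0115 w7
```

```text
11375 [0.592  0.2582] [0.119 0.047] rect 8.1 axis -171.8 z 0.048 [82. 37.  7.]
t45.25 tcp [0.5917 0.2578 0.0943] gap 0.998 F [ 0.5  0.5 -0.9] turn [-0.    -0.001  0.002] shift [-0.009  0.001  0.828]
```

Request:
move_arm([
  [[0,0,0.015,0,0,0.15,0],[0,0,0.015,0,0,0.3,0],[0,0,0.015,0,0,0.45,0],[0,0,0.015,0,0,0.58,0],[0,0,0.015,0,0,0.7,0],[0,0,0.015,0,0,0.78,0],[0,0,0.015,0,0,0.83,0],[0,0,0.015,0,0,0.83,0]],
])

```text
t: 46.25
tcp_pos: [0.592, 0.2585, 0.0112]
tool_rot: [-0.073, 0.997, -0.0, -0.0]
force: [0.3, 0.3, 0.1]
finger_gap: 0.998
```

Request:
move_arm([
  [[0,0,0,0,0,0,0.3],[0,0,0,0,0,0,0.5],[0,0,0,0,0,0,0.8],[0,0,0,0,0,0,0.8],[0,0,0,0,0,0,0.8],[0,0,0,0,0,0,0.8],[0,0,0,0,0,-0.05,0.8],[0,0,0,0,0,-0.1,0.8]],
], force=40)

```text
t: 47.25
tcp_pos: [0.5913, 0.2583, 0.0209]
tool_rot: [-0.073, 0.997, -0.0, -0.001]
force: [0.6, -0.3, -1.3]
finger_gap: 0.53
```

Request:
move_arm([
  [[0,0,0,0,0,-0.1,0.8],[0,0,0,0,0,-0.2,0.8],[0,0,0,0,0,-0.3,0.8],[0,0,0,0,0,-0.4,0.8],[0,0,0,0,0,-0.5,0.8],[0,0,0,0,0,-0.6,0.8],[0,0,0,0,0,-0.7,0.8],[0,0,0,0,0,-0.7,0.8]],
])

```text
t: 48.25
tcp_pos: [0.5928, 0.2587, 0.0926]
tool_rot: [-0.073, 0.997, 0.0, 0.001]
force: [0.1, 0.5, -1.6]
finger_gap: 0.529
```

Run:
```python
from h import *
delta(.52,.0895,.075,73)
```

```text
t48.25 tcp [0.5928 0.2587 0.0926] gap 0.529 F [ 0.1  0.5 -1.6] turn [0.001 0.003 0.564] shift [ 0.967 -1.568  0.173]
```

Request:
move_arm([
  [[0,0,0,0.05,-0.1,0,0.8],[0,0,0,0.15,-0.22,0,0.8],[0,0,0,0.25,-0.36,0,0.8],[0,0,0,0.35,-0.5,0,0.8],[0,0,0,0.45,-0.64,0,0.8],[0,0,0,0.5,-0.76,0,0.8],[0,0,0,0.5,-0.8,0,0.8],[0,0,0,0.5,-0.8,0,0.8]],
])

```text
t: 49.25
tcp_pos: [0.5549, 0.1719, 0.0916]
tool_rot: [-0.073, 0.997, 0.0, 0.001]
force: [0.8, -1.1, -1.8]
finger_gap: 0.533
```

Request:
move_arm([
  [[0,0,0.1,0.08,-0.12,0,0.8],[0,0,0.2,0.16,-0.24,0,0.8],[0,0,0.3,0.24,-0.38,0,0.8],[0,0,0.4,0.32,-0.52,0,0.8],[0,0,0.5,0.4,-0.66,0,0.8],[0,0,0.56,0.47,-0.77,0.1,0.8],[0,0,0.56,0.47,-0.77,0.18,0.8],[0,0,0.56,0.47,-0.77,0.18,0.8]],
])

```text
t: 50.25
tcp_pos: [0.5186, 0.0894, 0.0724]
tool_rot: [0.146, 0.989, 0.0, -0.001]
force: [0.2, 0.5, -1.2]
finger_gap: 0.53
```

```bash
python3 look.py .52 .0895 .0195 73 7
python3 - <<'E'
import cv2,numpy as np
a=cv2.imread('pics/scene7.png');b=cv2.imread('pics/side7.png')
cv2.imwrite('pics/both7.png',cv2.resize(np.hstack([a,b]),(800,311),interpolation=cv2.INTER_AREA))
E
```

```text
t50.25 tcp [0.5186 0.0894 0.0724] gap 0.530 F [ 0.2  0.5 -1.2] turn [-0.    -0.002  0.005] shift [-0.014  0.005  0.529]
```

View pics/both7.png

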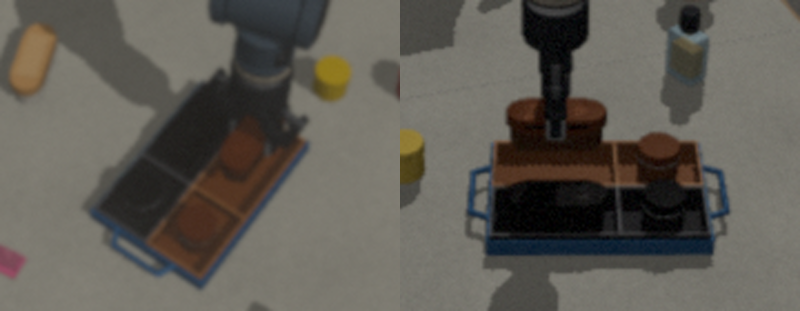

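The brown brush (507–607) is aligned over the brown long bay (492–615), and the black brush lies in its bay at (557,195). Lowering.

Request:
move_arm([
  [[0,0,0,-0.01,0,0.1,0.8],[0,0,0,-0.01,0,0.2,0.8],[0,0,0,-0.01,0,0.3,0.8],[0,0,0,-0.01,0,0.38,0.8],[0,0,0,-0.01,0,0.44,0.8],[0,0,0,-0.01,0,0.48,0.8],[0,0,0,-0.01,0,0.52,0.8],[0,0,0,-0.01,0,0.52,0.8]],
])

```text
t: 51.35
tcp_pos: [0.5198, 0.0888, 0.0213]
tool_rot: [0.146, 0.989, -0.0, -0.0]
force: [0.7, 0.4, -1.6]
finger_gap: 0.532
```

Request:
move_arm([
  [[0,0,0,0,0,0.01,0.8],[0,0,0,0,0,0.015,0.8],[0,0,0,0,0,0.015,0.7],[0,0,0,0,0,0.015,0.42],[0,0,0,0,0,0.015,0.38],[0,0,0,0,0,0.015,0.36],[0,0,0,0,0,0.015,0.34],[0,0,0,0,0,0.015,0.34]],
])

```text
t: 52.35
tcp_pos: [0.52, 0.0888, 0.0199]
tool_rot: [0.146, 0.989, -0.0, 0.0]
force: [-0.4, 0.2, 0.2]
finger_gap: 0.658
```

Request:
move_arm([
  [[0,0,0,0,0,-0.05,0.34],[0,0,0,0,0,-0.1,0.34],[0,0,0,0,0,-0.2,0.3],[0,0,0,0,0,-0.35,0.2],[0,0,0,0,0,-0.5,0.1],[0,0,0,0,0,-0.7,0],[0,0,0,0,0,-0.9,0],[0,0,0,0,0,-1,0]],
])

```text
t: 53.35
tcp_pos: [0.5206, 0.0888, 0.1218]
tool_rot: [0.146, 0.989, 0.0, 0.001]
force: [0.1, 0.4, -0.2]
finger_gap: 1.0
```

Request:
move_arm([
  [[0,0,0,0.1,0,-0.1,0],[0,0,0,0.2,0,-0.2,0],[0,0,0,0.3,0,-0.4,0],[0,0,0,0.4,0,-0.6,0],[0,0,0,0.5,0,-0.8,0],[0,0,0,0.5,0,-0.9,0],[0,0,0,0.5,0,-0.9,0],[0,0,0,0.5,0,-0.9,0]],
])

```text
t: 54.35
tcp_pos: [0.4719, 0.1032, 0.2093]
tool_rot: [0.146, 0.989, -0.0, -0.001]
force: [0.5, 0.9, -0.6]
finger_gap: 1.0
```

```bash
python3 look.py .52 .0895 .0195 73 8
python3 - <<'E'
from h import *
a=np.radians(-17); e=np.array([np.cos(a),np.sin(a)]); f=np.array([-e[1],e[0]])
T={"black":np.array([.543,-.0105]),"brown":np.array([.569,.0745])}
for n in("wrist","side","scene"):
    s=snapshot(n); W=world(s)
    if n=="wrist": save("w8",s["img"])
    for t,c in T.items():
        for o,x0,rad in(("brush",-.0515,.075),("jar",.074,.036)):
            m=(W[...,2]>.048)&(W[...,2]<.062)
            q=W[...,:2]-c; u,v=q@e,q@f
            m&=(abs(u-x0)<rad)&(abs(v)<.038); P=np.c_[u[m],v[m]].astype(np.float32)
            if len(P)>50:
                r=cv2.minAreaRect(P); print(n,t,o,len(P),"tub xy",np.round(r[0],4),np.round(r[1],3),"z",np.median(W[m][:,2]).round(4),"p5-95",np.percentile(W[m][:,2],[5,95]).round(4))
p=[cv2.imread(f'pics/{k}8.png') for k in("scene","side")]
cv2.imwrite('pics/both8.png',cv2.resize(np.hstack(p),(800,311),interpolation=cv2.INTER_AREA))
E
```

```text
t54.35 tcp [0.4719 0.1032 0.2093] gap 1.000 F [ 0.5  0.9 -0.6] turn [-0.    -0.001  0.004] shift [-0.502  0.009  1.897]
wrist black brush 4844 tub xy [-0.0534  0.001 ] [0.047 0.118] z 0.0549 p5-95 [0.0532 0.056 ]
wrist black jar 1557 tub xy [ 0.0703 -0.0001] [0.052 0.051] z 0.0546 p5-95 [0.0509 0.0557]
wrist brown brush 4750 tub xy [-0.052  -0.0006] [0.119 0.047] z 0.0548 p5-95 [0.0535 0.056 ]
wrist brown jar 1543 tub xy [0.0707 0.    ] [0.051 0.051] z 0.0545 p5-95 [0.0511 0.0556]
side black brush 577 tub xy [-0.0511 -0.0012] [0.052 0.118] z 0.0547 p5-95 [0.0498 0.0579]
side black jar 243 tub xy [ 0.0732 -0.0031] [0.05  0.053] z 0.0546 p5-95 [0.0494 0.0579]
side brown brush 512 tub xy [-0.0504 -0.0009] [0.054 0.118] z 0.0547 p5-95 [0.05   0.0581]
side brown jar 204 tub xy [ 0.0722 -0.0021] [0.049 0.057] z 0.0545 p5-95 [0.0501 0.0581]
scene black brush 484 tub xy [-0.0471  0.0027] [0.048 0.117] z 0.0548 p5-95 [0.0502 0.0587]
scene black jar 231 tub xy [0.0759 0.0014] [0.051 0.051] z 0.0545 p5-95 [0.0496 0.0584]
scene brown brush 502 tub xy [-0.0461  0.0002] [0.049 0.119] z 0.055 p5-95 [0.0508 0.0594]
scene brown jar 242 tub xy [0.0765 0.0017] [0.051 0.051] z 0.0547 p5-95 [0.0499 0.0589]
```

View pics/both8.png

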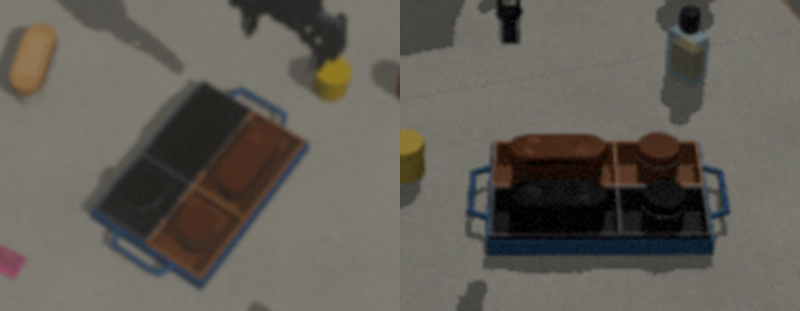

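View pics/w8.png

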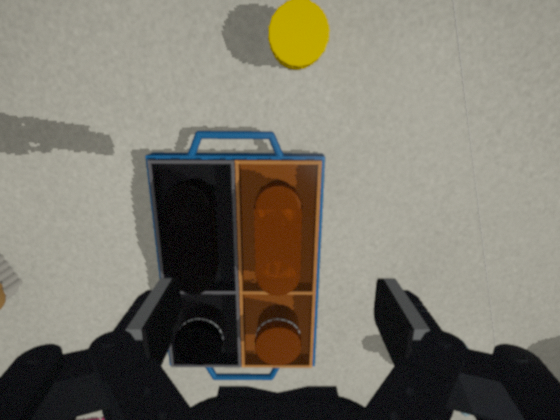

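All four are in place. The wrist view shows the brushes at (190,235) and (278,235) and the jars at (200,340) and (278,340), each in the tub of its colour. Tops are at 0.055 m, which is the bay floor plus 48 mm. The arm is clear, so I'm handing in.

Run:
```python
from h import *
print(manip.sign_off())
```

```text
the job is handed in; nothing more can be done
None
```

I put all four shoe-care things away in the caddy and handed the job in at about 55 s of the 112 s allowed; the hand-in reports no verdict. The black jar and brush are in the black tub and the brown jar and brush in the brown tub, and I never drove the arm to the hair things, cologne or coloured look-alikes.

**Final check:** I measured from the wrist, side and scene cameras, in each tub's frame.

| Thing | x (mm) | Allowed x (mm) | y (mm) |
|---|---|---|---|
| Brushes | −46 to −53 | −66.5 to −36.5 | within 3 |
| Jars | 70 to 77 | 48 to 100 | within 3 |

All tops stand at about 55 mm, which is the bay floor plus 48 mm. They look upright, released and still.

**What disagreed or failed:**
- **Fingertip height:** the tips really stand about 35 mm higher than the given tool geometry says; all three cameras agreed on this. The first grasp of the brown jar therefore closed above its lid without touching it. I corrected the depth, and every later grasp held at the first try.
- **Camera spread:** the scene and side views differ by about 4 mm in x, well inside the tolerances.
- **Not re-measured:** I did not check the hair brush, pomade, comb and cologne for movement at the end. The hair brush and cologne appear unmoved in the last pictures.

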